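# File the airbrush stencils in their colour-tagged slots

## Robot

A 6-joint arm with a two-finger parallel gripper is mounted at the origin on the work surface. World frame = base frame: x ahead of the robot, y to its left, z up, the work surface at z = 0. Lengths are in m, angles in rad, forces in N, time in s.
With the tool pointing down it reaches from about 0.25 to 0.725 m from the base axis. Payload 4 kg.
Tool frame: the origin (TCP) lies between the finger pads; the fingertips stand 17 mm ahead of it and the grasp point (between the pads) lies 2 mm behind it; z points along the fingers, y is the line along which they close (so a half turn about z gives the same grasp; the last joint's range is limited). The gripper opens to 85 mm and grips with 20 to 120 N. Pads are 22 mm wide; open, the fingers measure 114 mm over their backs; the gripper's body (76 mm by 85 mm) begins 54 mm behind the grasp point. The pads swing forward as they close: fully open they stand 13 mm farther back than shut.
Start: joints at [-1.254, 0.241, 0.005, 1.335, 0, 1.571], TCP at [0.156, -0.475, 0.248] pointing down, gripper open.
Joint ranges: [-2.72, 2.72], [-1.05, 1.87], [-1.09, 1.28], [-1.99, 2.15], [-1.42, 1.44], [-3.14, 3.14]. Speed limits (rad/s): [2.79, 2.79, 3.14, 3.14, 3.14, 3.14].

## Interface

Orientations are given as a rotation vector (axis times angle).
In Python, from plant import arm, capture, camera_params, hand_in gives the robot as it stands.
- The arm moves only by the shell command python3 -m handwheel 'ROWS' [FORCE]. ROWS is JSON, a list of rows, each an object with "grip": the gripper's target within -1 to 1 (fully open at 1, half-way at 0, shut at -1); "translation": the shift along the tool's x, y, z each as a share of 25 cm, from -1 to 1, a list of three; "turn": the turn, a rotation vector about the tool's x, y, z each as a share of pi rad, from -1 to 1, a list of three. In form: [{"grip": grip, "translation": [tx, ty, tz], "turn": [wx, wy, wz]}, ...]. A call has 1 to 8 rows; each row shifts and turns the commanded pose from where the row before left it, along the tool's axes as they then stand; what a row does not reach is not made up. A row lasts 1/10 s, in which the tool goes at most 50 mm and 8.59 degrees, less where a joint would pass 70% of its speed; a pose out of reach is approached as far as the arm can. A call with a number of a shift or a turn outside -1 to 1 is refused whole. A call with a gripper value outside its range is refused whole. The fingers move at their own pace and stop on an object; FORCE is the grip in N (left out, the last holds). Time passes only in rows, so rows that do not move let the fingers close. It gives the time, the measured TCP pose, the force, the opening and the grip force at its end, in the units of the state.
- arm.get_state(): the state, without advancing time (a new reading comes with each control period).
- capture(name): name is "scene" or "top" or "wrist"; returns (picture, depth): 480x640x3 uint8, red, green, blue; 480x640 float32, m along the optical axis (not along the pixel's ray), 0 where there is no reading.
- camera_params(name): a dict with "camera_matrix" (3x3 intrinsics, pixels), "extrinsics" (4x4, takes a point from world to camera coordinates); the wrist camera has in their place "hand_eye" (4x4, takes a point from camera to tool coordinates, whose origin is the TCP and whose axes are the flange's). Camera axes: x right, y down, z forward; pixel columns grow to the right and rows downward; lengths in m; the calibration is good to about 2 mm. A picture is of the moment at which its call begins: read the wrist's pose just before it. camera_params takes no time and is no camera call.
- hand_in(): hands the job in; it is judged then, once.
The state is a dict: "time": time; "joints": joint angles; "qvel": joint speeds; "joint_efforts": joint torques, N m; "tool_pos": TCP position; "tcp_rot": TCP orientation; "contact_force": force on the tool from outside, world axes, zero at the start; "torque": the same for the moment, N m; "width": finger opening in m; "grasp_force": force on a finger pad.
Only numpy, scipy, OpenCV 4.12 (cv2) and the standard library are available. Lean on these libraries where they do the work, as an engineer would, in place of code of your own. Each camera call takes 0.05 s, during which the arm holds its last target. There are 200 camera calls.

## Task

Put the airbrush stencils away: the blue stencil that leans on the drying easel must stand in the blue-tagged slot of the wooden rack, and the red stencil in the red-tagged slot, each fully down and upright, and let go. The red one already stands in the rack but perhaps in the wrong slot, possibly the blue one's, so see first whether it must be moved; leave the yellow stencil, the paint bottle, the tape roll and the steel flask where they are.

Things in the scene. Friction and masses are not known exactly. Their poses are not given: they have to be found in the camera images.
- red_stencil: red rigid stencil: flat sheet 120 wide (its x) x 6 thick (its y) x 95 tall (its z) with cut-outs, and centred on its top edge a solid grip 44 wide (x) x 12 thick (y) x 40 tall, so 135 mm overall; about 130 g. Origin: centre of its bottom edge; z points up through the grip. Symmetrical enough to be filed either way round. Starts upright in the red, blue or spare slot of the rack.
- blue_stencil: blue stencil, same size, frame and mass as the red one but other cut-outs. Starts leaning on the easel, tilted 0.4 rad (23 deg) from upright with its top towards the robot, its bottom edge on a ledge 30 mm above the bench; its upper 18 mm of sheet and the whole grip stand clear above the easel's panel.
- yellow_stencil: yellow stencil, same size, frame and mass. Stands in the yellow slot and stays there.
- slot_red: red-tagged slot of the rack; red flat tags 34 mm wide lie on the rack's top and down its end faces at both ends of the slot. Origin: centre of the slot's floor, 10 mm above the bench; x along the slot, y across it, z up. Slot 126 long x 10 wide x 35 deep, with a 3 mm bevel round the mouth, which is 45 mm above the bench. A filed stencil has its x along the slot's x (either way) and its origin on this origin.
- slot_blue: blue-tagged slot, otherwise as slot_red.
- slot_yellow: yellow-tagged slot, otherwise as slot_red; holds the yellow stencil.
- slot_spare: white-tagged spare slot, otherwise as slot_red; no stencil belongs there.
- rack: fixed plywood block 176 (x) x 216 (y) x 45 high with four parallel slots along its x, 52 mm apart centre to centre in its y; the order of the tags varies. Origin: centre of its underside.
- easel: fixed light-wood easel, foot 190 wide (x) x 120 deep (y); its panel, 190 wide x 6 thick, leans 0.4 rad towards its own +y (towards the robot), its upper edge about 100 mm above the bench; at the foot of the panel is a ledge with a 6 mm upstand lip in front. Origin: on the bench, directly below the middle of the leaning stencil's bottom edge when it is centred (the stencil may lie up to 25 mm to either side).
- paint_bottle: amber bottle, 54 mm across, 150 mm high, black cap, loose, between rack and easel. Origin: centre of its underside.
- tape_roll: blue masking-tape roll lying flat, 80 mm across, 36 mm high, loose. Origin: centre of its underside.
- steel_flask: small steel airbrush paint flask with black stopper, 48 mm across, 87 mm high, loose. Origin: centre of its underside.
Not all that is in view belongs to the job. Of the things shaped like the blue_stencil, the blue one is meant.

How it is judged:
At the end, for the whole second after the job is handed in: The blue stencil stands in the blue-tagged slot and the red one in the red-tagged slot, each fully down (bottom edge within 4 mm of the slot's floor and within 7 mm of its centre), upright within 0.16 rad and at rest; the yellow one still stands likewise in the yellow slot; the gripper has let go (distance between blue_stencil and slot_blue below 0.007 m and angle between each of blue_stencil, red_stencil, yellow_stencil's own z axis and vertical below 0.16 rad and z of blue_stencil in the frame of slot_blue below 0.004 m and linear speed of each of blue_stencil, red_stencil below 0.02 m/s and distance between red_stencil and slot_red below 0.007 m and z of red_stencil in the frame of slot_red below 0.004 m and distance between yellow_stencil and slot_yellow below 0.007 m); the robot touches nothing.
It fails at once if the yellow stencil is taken or shoved (more than 20 mm) (distance of yellow_stencil from where it was at the start of the episode above 0.02 m).
It fails at once if the paint bottle is shifted more than 20 mm or tipped (distance of paint_bottle from where it was at the start of the episode above 0.02 m or angle between paint_bottle's own z axis and vertical above 0.4 rad).
It fails at once if the tape roll is shifted more than 20 mm (distance of tape_roll from where it was at the start of the episode above 0.02 m).
It fails at once if the steel flask is shifted more than 20 mm or tipped (distance of steel_flask from where it was at the start of the episode above 0.02 m or angle between steel_flask's own z axis and vertical above 0.4 rad).
It also fails if it takes over 64 s, if anything falls off the work surface, if the arm or the gripper's body presses on something with over 40 N, if the wrist force passes 120 N, or if a joint passes its speed limit or range.

## Working session

There is one attempt and no reset: what is moved stays moved. The work goes in short steps, Python scripts to look and compute and a shell command to move; the robot and the scene stay as the last step left them, time stands still between calls to the robot, and variables do not carry over. Pictures are saved under pics/ and viewed, at most 10 in all, crops included, and the job is handed in when it is done.

```bash
ls; mkdir -p pics; cat > h.py <<'E'
import numpy as np, cv2
from plant import arm, capture, camera_params, hand_in
from scipy.spatial.transform import Rotation as R
def T_tool(s):
    T=np.eye(4);T[:3,:3]=R.from_rotvec(s["tcp_rot"]).as_matrix();T[:3,3]=s["tool_pos"];return T
def cloud(name):
    s=arm.get_state(); im,d=capture(name); p=camera_params(name); K=np.array(p["camera_matrix"])
    if name=="wrist": M=T_tool(s)@np.array(p["hand_eye"])
    else: M=np.linalg.inv(np.array(p["extrinsics"]))
    v,u=np.mgrid[:480,:640]
    P=np.stack([(u-K[0,2])/K[0,0]*d,(v-K[1,2])/K[1,1]*d,d],-1)
    W=P@M[:3,:3].T+M[:3,3]; W[d==0]=np.nan
    return im,W
def save(n,im): cv2.imwrite("pics/"+n+".png",cv2.cvtColor(im,cv2.COLOR_RGB2BGR))
E
python3 - <<'E'
from h import *
for n in ("scene","top"):
    im,W=cloud(n); save(n,im); np.savez("/tmp/"+n,im=im,W=W)
s=arm.get_state(); print(s)
E
```

```text
pics
{'time': 0.1, 'joints': array([-1.25400407e+00,  2.41324388e-01,  3.85083815e-03,  1.33521736e+00,
        4.76268382e-05,  1.57079014e+00]), 'qvel': array([-0.00122616, -0.00070481,  0.00325343,  0.00169888,  0.00124371,
       -0.00145166]), 'joint_efforts': array([-2.23607567e-04, -3.73137331e+01,  2.53009915e+01,  1.08587512e-02,
        3.00070360e-05, -7.31137050e-06]), 'tool_pos': array([ 0.1556034 , -0.47459823,  0.24750548]), 'tcp_rot': array([-3.10040834e+00, -4.95251135e-01,  3.95299115e-04]), 'contact_force': array([ 0.63862133, -0.32488775, -0.15223564]), 'torque': array([-0.00901959, -0.05482895,  0.03088417]), 'grasp_force': 0.0, 'width': 0.08546866800502252}
```

View pics/scene.png

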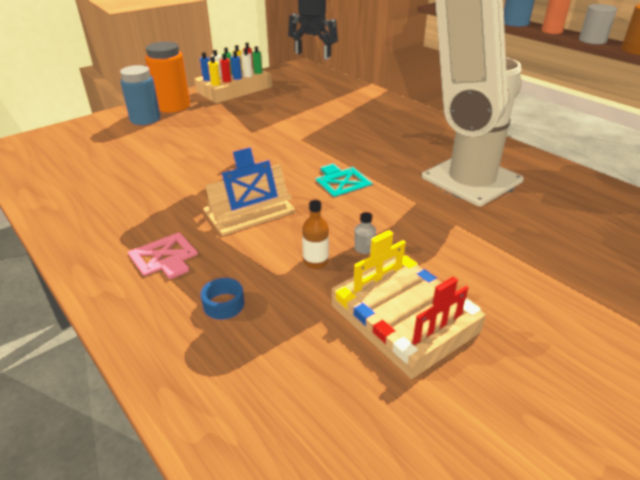

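View pics/top.png

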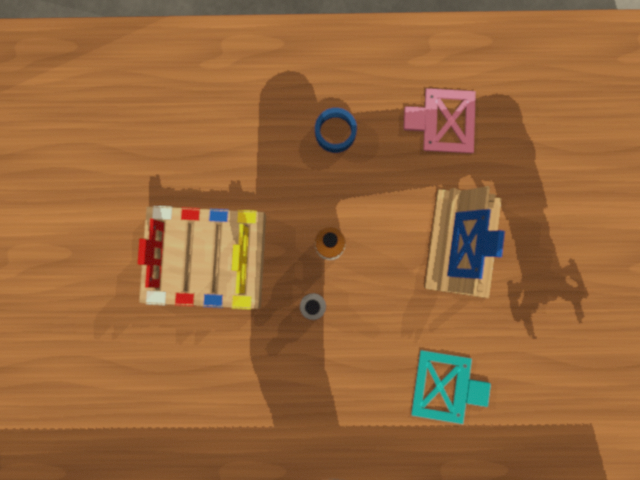

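The red stencil stands in the white-tagged spare slot (top: red at (150,253), tags white (160,213)/(155,298)). The red slot ((190,214)/(184,299)) and the blue slot ((218,216)/(213,300)) are both empty. Blue candidates: the navy stencil on the easel (470,243), the teal one lying flat (445,387), and the blue tape ring (336,130). Only the navy one is leaning on the easel, so it is the one meant. I'll measure next and confirm it in a crop.

```bash
python3 - <<'E'
from h import *
Z=np.load("/tmp/top.npz"); im,W=Z["im"],Z["W"]
hsv=cv2.cvtColor(im,cv2.COLOR_RGB2HSV).astype(int); H,S,V=hsv[...,0],hsv[...,1],hsv[...,2]
def box(m,a,b,c,d):
    k=np.zeros_like(m);k[b:d,a:c]=m[b:d,a:c];return k&np.isfinite(W[...,0])
red=((H<6)|(H>174))&(S>180); blue=(H>100)&(H<125)&(S>150); yel=(H>22)&(H<34)&(S>180)
# tags
for n,m,bs in (("red",red,[(176,205,204,224),(172,290,196,306)]),("blue",blue,[(205,205,232,226),(200,290,226,308)]),("yel",yel,[(236,205,262,226),(230,290,256,310)])):
    for b in bs:
        k=box(m,*b); P=W[k]; P=P[abs(P[:,2]-.045)<.006]
        r=cv2.minAreaRect(P[:,:2].astype(np.float32)); print(n,len(P),r,P[:,2].mean())
def grip(n,m,zmin,b):
    P=W[box(m,*b)]; P=P[P[:,2]>zmin]; print(n,len(P),np.median(P,0),P.min(0),P.max(0),cv2.minAreaRect(P[:,:2].astype(np.float32)))
grip("redgrip",red,.12,(130,200,175,310)); grip("redtop",red,.138,(130,200,175,310))
grip("yeltop",yel,.138,(225,200,265,310))
P=W[box(blue,440,190,515,300)]; P=P[np.isfinite(P).all(1)]
c=P.mean(0); u,s,v=np.linalg.svd(P-c,full_matrices=False); print("bluesheet",len(P),c,v,s)
print(P.min(0),P.max(0))
g=P[P[:,2]>.125]; print("bg",len(g),g.mean(0),cv2.minAreaRect(g[:,:2].astype(np.float32)))
sh=P[P[:,2]<.115]; print("bs",cv2.minAreaRect(sh[:,:2].astype(np.float32)))
for n,b in (("bottle",(318,228,345,258)),("flask",(300,295,326,320))):
    k=np.zeros(H.shape,bool);k[b[1]:b[3],b[0]:b[2]]=1; P=W[k]; t=np.nanmax(P[:,2]); print(n,t,np.nanmean(P[P[:,2]>t-.02],0))
c1=cv2.resize(im[180:310,410:530],None,fx=4,fy=4,interpolation=cv2.INTER_CUBIC); save("cropblue",c1)
E
```

```text
red 165 ((0.5962510108947754, 0.25721657276153564), (0.030735023319721222, 0.018894348293542862), 86.99114227294922) 0.04652625448185572
red 172 ((0.4430385231971741, 0.26665055751800537), (0.030419213697314262, 0.018152249976992607), 89.58340454101562) 0.046397356779106495
blue 129 ((0.5928770899772644, 0.20561006665229797), (0.02790113165974617, 0.015509434044361115), 84.20799255371094) 0.046373324064450785
blue 133 ((0.43983861804008484, 0.21489128470420837), (0.028579842299222946, 0.014976476319134235), 84.60310363769531) 0.04636067761356448
yel 173 ((0.5909764170646667, 0.15377290546894073), (0.03148842230439186, 0.021947219967842102), 87.36585235595703) 0.04644605006637768
yel 168 ((0.43675321340560913, 0.16285990178585052), (0.02969466522336006, 0.018072029575705528), 88.83277893066406) 0.04632115633188312
redgrip 284 [0.52276352 0.30925359 0.14352037] [0.50140456 0.30551148 0.12003441] [0.5443812  0.31961125 0.14915988] ((0.5230520367622375, 0.31299522519111633), (0.013200576417148113, 0.0433075949549675), 86.14952850341797)
redtop 198 [0.52282028 0.31206261 0.14475952] [0.50
[... 364 characters left out ...]
56120204926), 87.0108871459961)
bluesheet 1922 [ 0.53328481 -0.2477132   0.09385282] [[ 0.0882434   0.3629324  -0.92762772]
 [ 0.98510383 -0.16978231  0.02728402]
 [ 0.14759252  0.91621725  0.37250826]] [1.71415819 1.38184167 0.0718528 ]
[ 0.47527634 -0.27964643  0.03149554] [ 0.593976   -0.21477971  0.15934865]
bg 410 [ 0.52968274 -0.26665646  0.14398233] ((0.5306034684181213, -0.26758360862731934), (0.02190643735229969, 0.04071805998682976), 82.19835662841797)
bs ((0.5346693992614746, -0.24208258092403412), (0.03850114345550537, 0.11683325469493866), 81.35435485839844)
bottle 0.15431896092634434 [0.53863395 0.00129958 0.14915407]
flask 0.09198954733512499 [0.42687934 0.03266649 0.08661405]
```

View pics/cropblue.png

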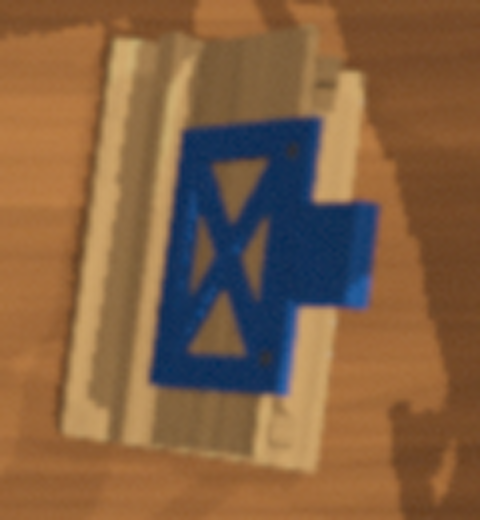

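The crop confirms it: a solid navy sheet leaning on the easel, with its grip to the right at crop (345,255), i.e. top (496,243). First I'll turn the tool so that its y points along world +y, which keeps the last joint in range for both the easel and the rack.

```bash

python3 -m handwheel '[{"grip":1,"translation":[0,0,0],"turn":[0,0,-0.045]},{"grip":1,"translation":[0,0,0],"turn":[0,0,-0.045]},{"grip":1,"translation":[0,0,0],"turn":[0,0,-0.045]},{"grip":1,"translation":[0,0,0],"turn":[0,0,-0.045]},{"grip":1,"translation":[0,0,0],"turn":[0,0,-0.045]},{"grip":1,"translation":[0,0,0],"turn":[0,0,-0.045]},{"grip":1,"translation":[0,0,0],"turn":[0,0,-0.045]},{"grip":1,"translation":[0,0,0],"turn":[0,0,-0.045]}]' 40 >/dev/null
python3 -m handwheel '[{"grip":1,"translation":[0,0,0],"turn":[0,0,-0.045]},{"grip":1,"translation":[0,0,0],"turn":[0,0,-0.045]},{"grip":1,"translation":[0,0,0],"turn":[0,0,-0.045]},{"grip":1,"translation":[0,0,0],"turn":[0,0,-0.045]},{"grip":1,"translation":[0,0,0],"turn":[0,0,-0.045]},{"grip":1,"translation":[0,0,0],"turn":[0,0,-0.045]},{"grip":1,"translation":[0,0,0],"turn":[0,0,-0.045]},{"grip":1,"translation":[0,0,0],"turn":[0,0,-0.045]}]' 40 >/dev/null
python3 -m handwheel '[{"grip":1,"translation":[0,0,0],"turn":[0,0,-0.045]},{"grip":1,"translation":[0,0,0],"turn":[0,0,-0.045]},{"grip":1,"translation":[0,0,0],"turn":[0,0,-0.042]}]' 40
cat >> h.py <<'E'
def Rs(yaw,tilt):  # tool axes for gripping a stencil of this yaw (of x_s about z) and tilt
    S=R.from_euler('z',yaw)*R.from_euler('x',tilt)   # stencil frame
    return (S*R.from_euler('y',np.pi)).as_matrix()   # tool x=-xs, y=ys, z=-zs
def rel(p,M):
    T=T_tool(arm.get_state()); A=T[:3,:3]
    t=A.T@(np.array(p)-T[:3,3])/.25; w=R.from_matrix(A.T@M).as_rotvec()/np.pi
    t2=M.T@(np.array(p)-T[:3,3])/.25
    print("trans now",t.round(3),"turn",w.round(4),"trans after turn",t2.round(3))
E
python3 - <<'E'
from h import *
Z=np.load("/tmp/top.npz"); im,W=Z["im"],Z["W"]
hsv=cv2.cvtColor(im,cv2.COLOR_RGB2HSV).astype(int); H,S=hsv[...,0],hsv[...,1]
m=(H>100)&(H<125)&(S>150); k=np.zeros_like(m);k[190:300,440:515]=m[190:300,440:515]
P=W[k];P=P[np.isfinite(P).all(1)]
M=Rs(-.152,.4); xs,n,zs=-M[:,0],M[:,1],-M[:,2]
q=P@np.stack([xs,n,zs],1)
g=q[:,2]; g0=np.percentile(g,.5); top=np.percentile(g,99.5); print("len",top-g0)
G=q[(g>top-.03)&(g<top-.008)]; sh=q[g<top-.045]
print("x grip",np.percentile(G[:,0],[1,99]),"sheet",np.percentile(sh[:,0],[1,99]),"n grip face",np.median(G[:,1]),"n sheet face",np.median(sh[:,1]))
xc=np.percentile(G[:,0],[1,99]).mean(); nc=(np.median(G[:,1])-.006+np.median(sh[:,1])-.003)/2
c=M@np.array([-xc,nc,-(top-.018)]); print("grasp pt",c,"origin",M@np.array([-xc,nc,-(top-.135)]))
print("above"); rel(c-.10*M[:,2]+[0,0,0.0],M)
E
```

```text
time: 2.0
tool_pos: [0.1556, -0.4748, 0.2478]
tcp_rot: [-0.224, -3.133, -0.002]
contact_force: [1.2, 0.7, -0.4]
width: 0.0854
grasp_force: 0.0
len 0.13282959251082097
x grip [0.5447587  0.58346116] sheet [0.50818047 0.6223386 ] n grip face -0.1120021336533493 n sheet face -0.11513516390737877
grasp pt [ 0.52933071 -0.2700009   0.13848705] origin [ 0.53622949 -0.22496427  0.03072291]
above
trans now [-1.362  0.867  0.069] turn [-0.127  -0.0008  0.0029] trans after turn [-1.354  0.784  0.406]
```

```bash

python3 -m handwheel '[{"grip":1,"translation":[-0.15,0.096,0],"turn":[0,0,0]},{"grip":1,"translation":[-0.15,0.096,0],"turn":[0,0,0]},{"grip":1,"translation":[-0.15,0.096,0],"turn":[0,0,0]},{"grip":1,"translation":[-0.15,0.096,0],"turn":[0,0,0]},{"grip":1,"translation":[-0.15,0.096,0],"turn":[0,0,0]},{"grip":1,"translation":[-0.15,0.096,0],"turn":[0,0,0]},{"grip":1,"translation":[-0.15,0.096,0],"turn":[0,0,0]},{"grip":1,"translation":[-0.15,0.096,0],"turn":[0,0,0]}]' 40 
python3 -m handwheel '[{"grip":1,"translation":[-0.16,0.098,0],"turn":[0,0,0]},{"grip":1,"translation":[0,0,0],"turn":[-0.042,0,0]},{"grip":1,"translation":[0,0,0],"turn":[-0.042,0,0]},{"grip":1,"translation":[0,0,0],"turn":[-0.043,0,0]},{"grip":0,"translation":[0,0,0],"turn":[0,0,0]},{"grip":0,"translation":[0,0,0],"turn":[0,0,0]},{"grip":0,"translation":[0,0,0],"turn":[0,0,0]}]' 40
python3 - <<'E'
from h import *
im,W=cloud("wrist"); save("w1",im); np.savez("/tmp/w1",im=im,W=W)
M=Rs(-.152,.4); xs,n,zs=-M[:,0],M[:,1],-M[:,2]
hsv=cv2.cvtColor(im,cv2.COLOR_RGB2HSV).astype(int); H,S=hsv[...,0],hsv[...,1]
m=(H>100)&(H<125)&(S>150)&np.isfinite(W[...,0])
P=W[m]; P=P[(abs(P-[.53,-.25,.1])<[.1,.09,.08]).all(1)]
c=P.mean(0); u,s,v=np.linalg.svd(P-c,full_matrices=False); print(len(P),"normal",v[2],s)
q=P@np.stack([xs,n,zs],1); top=np.percentile(q[:,2],99.5)
T=q[q[:,2]>top-.006]; print("top face x",np.percentile(T[:,0],[1,99]),"n",np.percentile(T[:,1],[1,99]),"top",top,np.median(T[:,2]))
b=lambda x,nn,z: x*xs+nn*n+z*zs
gp=b(np.percentile(T[:,0],[1,99]).mean(),np.percentile(T[:,1],[1,99]).mean(),np.median(T[:,2])-.018); print("grasp wrist est",gp)
r=cv2.minAreaRect((T[:,:2]).astype(np.float32)); print(r)
rel(np.array([.5293,-.2700,.1385])+.002*M[:,2],M); rel(gp+.002*M[:,2],M)
E
```

```text
time: 2.8
tool_pos: [0.4821, -0.3284, 0.2478]
tcp_rot: [-0.232, -3.132, -0.001]
contact_force: [0.2, -0.1, -0.3]
width: 0.0854
grasp_force: 0.0
time: 3.5
tool_pos: [0.5241, -0.3107, 0.2487]
tcp_rot: [0.225, 3.043, 0.613]
contact_force: [-0.3, -0.1, -1.0]
width: 0.0443
grasp_force: 0.0
649 normal [-0.1604281  -0.92447317 -0.34584994] [0.8124522  0.35273268 0.0511563 ]
top face x [0.54296838 0.58400715] n [-0.12445778 -0.11610251] top 0.21928248731983124 0.2178004098366679
grasp wrist est [ 0.52843526 -0.27173759  0.13718907]
((0.5635218024253845, -0.12064431607723236), (0.04188412055373192, 0.00911019742488861), 0.00011115553206764162)
trans now [ 0.004 -0.021  0.48 ] turn [-0.0009 -0.0002  0.0017] trans after turn [ 0.005 -0.023  0.48 ]
trans now [ 0.007 -0.03   0.482] turn [-0.0009 -0.0002  0.0017] trans after turn [ 0.007 -0.032  0.481]
```

View pics/w1.png

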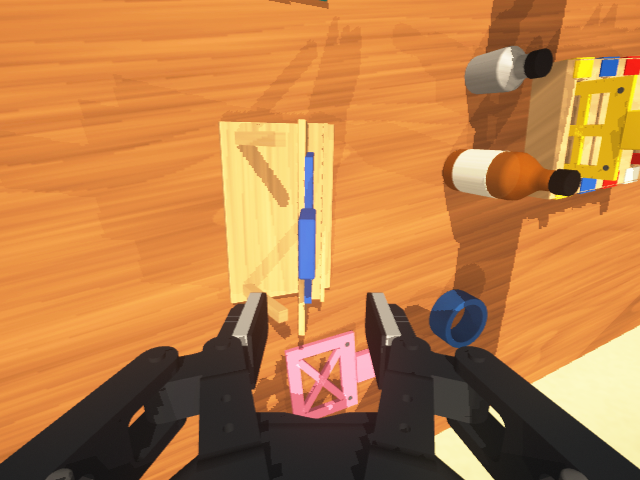

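The wrist view shows the blue grip edge-on at (308,243), lined up with the gap between the fingers. Next I advance and grip.

```bash

python3 -m handwheel '[{"grip":0,"translation":[0.006,-0.026,0],"turn":[0,0,0]},{"grip":0,"translation":[0,0,0.08],"turn":[0,0,0]},{"grip":0,"translation":[0,0,0.08],"turn":[0,0,0]},{"grip":0,"translation":[0,0,0.08],"turn":[0,0,0]},{"grip":0,"translation":[0,0,0.08],"turn":[0,0,0]},{"grip":0,"translation":[0,0,0.08],"turn":[0,0,0]},{"grip":0,"translation":[0,0,0.08],"turn":[0,0,0]},{"grip":0,"translation":[0,0,0],"turn":[0,0,0]}]' 40 
python3 -m handwheel '[{"grip":-1,"translation":[0,0,0],"turn":[0,0,0]},{"grip":-1,"translation":[0,0,0],"turn":[0,0,0]},{"grip":-1,"translation":[0,0,0],"turn":[0,0,0]},{"grip":-1,"translation":[0,0,0],"turn":[0,0,0]},{"grip":-1,"translation":[0,0,0],"turn":[0,0,0]},{"grip":-1,"translation":[0,0,0],"turn":[0,0,0]}]' 40
```

```text
time: 4.35
tool_pos: [0.5272, -0.2687, 0.1334]
tcp_rot: [0.224, 3.046, 0.619]
contact_force: [-0.8, 0.6, -0.7]
width: 0.0429
grasp_force: 0.0
time: 4.95
tool_pos: [0.5293, -0.2711, 0.1371]
tcp_rot: [0.226, 3.04, 0.614]
contact_force: [0.9, 1.5, 5.8]
width: 0.0115
grasp_force: 39.5
```

```bash

python3 -m handwheel '[{"grip":-1,"translation":[0,0.012,-0.03],"turn":[0,0,0]},{"grip":-1,"translation":[0,0.035,-0.08],"turn":[0,0,0]},{"grip":-1,"translation":[0,0.042,-0.1],"turn":[0,0,0]},{"grip":-1,"translation":[0,0.042,-0.1],"turn":[0,0,0]},{"grip":-1,"translation":[0,0.042,-0.1],"turn":[0,0,0]},{"grip":-1,"translation":[0,0.042,-0.1],"turn":[0,0,0]},{"grip":-1,"translation":[0,0.042,-0.1],"turn":[0,0,0]},{"grip":-1,"translation":[0,0,0],"turn":[0.032,0,0]}]' 40 
python3 -m handwheel '[{"grip":-1,"translation":[0,0,0],"turn":[0.032,0,0]},{"grip":-1,"translation":[0,0,0],"turn":[0.032,0,0]},{"grip":-1,"translation":[0,0,0],"turn":[0.032,0,0]},{"grip":-1,"translation":[0,0,0],"turn":[0,0,-0.03]},{"grip":-1,"translation":[0,0,0],"turn":[0,0,0]},{"grip":-1,"translation":[0,0,0],"turn":[0,0,0]}]' 40
python3 - <<'E'
from h import *
M=Rs(-.0605,0); print(R.from_matrix(M).as_rotvec()); rel([.5155,.2095,.300],M)
im,W=cloud("top"); save("t2",im[160:330,380:640]); np.savez("/tmp/t2",im=im,W=W)
hsv=cv2.cvtColor(im,cv2.COLOR_RGB2HSV).astype(int); H,S=hsv[...,0],hsv[...,1]
P=W[(H>100)&(H<125)&(S>150)&np.isfinite(W[...,0])]; P=P[(abs(P[:,:2]-[.53,-.25])<.12).all(1)]
s=arm.get_state(); print(s["tool_pos"],s["width"],s["grasp_force"],len(P),P.min(0),P.max(0))
E
```

```text
time: 5.75
tool_pos: [0.5286, -0.2742, 0.3031]
tcp_rot: [0.233, 3.074, 0.454]
contact_force: [1.4, -0.2, -0.8]
width: 0.0114
grasp_force: 39.3
time: 6.35
tool_pos: [0.5284, -0.2711, 0.3008]
tcp_rot: [-0.088, -3.14, 0.005]
contact_force: [0.6, -1.0, -2.4]
width: 0.0113
grasp_force: 39.5
[ 9.50186849e-02  3.14015539e+00 -5.81821642e-18]
trans now [ 0.159  1.917 -0.003] turn [-0.0011 -0.0001  0.0014] trans after turn [0.168 1.916 0.003]
[ 0.5283421  -0.27134181  0.30061739] 0.011366257447811647 39.50345814228058 1052 [ 0.47132267 -0.27371613  0.18964305] [ 0.58751957 -0.21388285  0.39417498]
```

```bash
python3 - <<'E'
from h import *
Z=np.load("/tmp/t2.npz"); im,W=Z["im"],Z["W"]
hsv=cv2.cvtColor(im,cv2.COLOR_RGB2HSV).astype(int); H,S=hsv[...,0],hsv[...,1]
P=W[(H>100)&(H<125)&(S>150)&np.isfinite(W[...,0])]; P=P[(abs(P[:,:2]-[.53,-.25])<.12).all(1)]
for a in np.arange(.18,.40,.02):
    Q=P[(P[:,2]>=a)&(P[:,2]<a+.02)]
    if len(Q): print(round(a,2),len(Q),np.median(Q,0).round(4),Q[:,0].min().round(3),Q[:,0].max().round(3))
save("t2s",cv2.resize(im[170:320,420:560],None,fx=4,fy=4))
E
```

```text
0.18 102 [ 0.5151 -0.2656  0.1961] 0.472 0.587
0.2 200 [ 0.5084 -0.2658  0.2085] 0.472 0.587
0.22 127 [ 0.5185 -0.266   0.2293] 0.472 0.587
0.24 167 [ 0.5144 -0.266   0.2506] 0.472 0.587
0.26 314 [ 0.5077 -0.2662  0.2736] 0.471 0.588
0.28 69 [ 0.5121 -0.2642  0.2818] 0.473 0.574
0.3 58 [ 0.512  -0.2627  0.3169] 0.508 0.517
0.32 9 [ 0.5132 -0.2664  0.3206] 0.511 0.515
0.34 1 [ 0.5197 -0.2232  0.3448] 0.52 0.52
0.38 5 [ 0.5411 -0.2281  0.3923] 0.538 0.544
```

View pics/t2s.png

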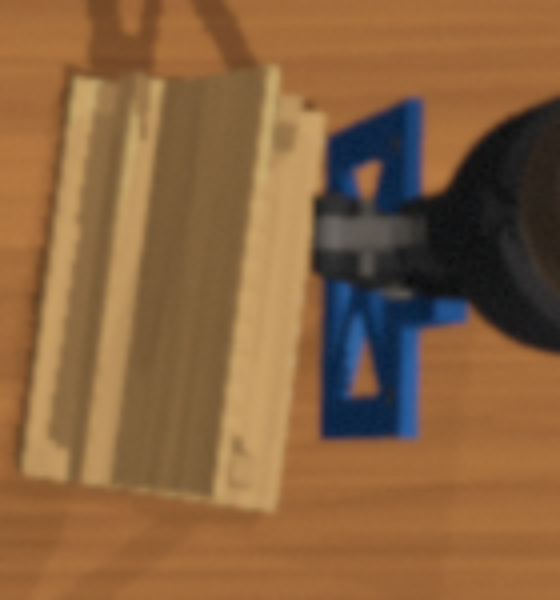

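The blue stencil hangs vertical and centred, and its bottom clears the bottle by about 30 mm. I'll carry it over the blue slot.

```bash

python3 -m handwheel '[{"grip":-1,"translation":[0.014,0.08,0],"turn":[-0.001,0,0.0014]},{"grip":-1,"translation":[0.014,0.16,0],"turn":[0,0,0]},{"grip":-1,"translation":[0.014,0.16,0],"turn":[0,0,0]},{"grip":-1,"translation":[0.014,0.16,0],"turn":[0,0,0]},{"grip":-1,"translation":[0.014,0.16,0],"turn":[0,0,0]},{"grip":-1,"translation":[0.014,0.16,0],"turn":[0,0,0]},{"grip":-1,"translation":[0.014,0.16,0],"turn":[0,0,0]},{"grip":-1,"translation":[0.014,0.16,0],"turn":[0,0,0]}]' 40 
python3 -m handwheel '[{"grip":-1,"translation":[0.014,0.16,0],"turn":[0,0,0]},{"grip":-1,"translation":[0.014,0.16,0],"turn":[0,0,0]},{"grip":-1,"translation":[0.014,0.16,0],"turn":[0,0,0]},{"grip":-1,"translation":[0.014,0.16,0],"turn":[0,0,0]},{"grip":-1,"translation":[0,0.06,0],"turn":[0,0,0]},{"grip":-1,"translation":[0,0,0],"turn":[0,0,0]},{"grip":-1,"translation":[0,0,0],"turn":[0,0,0]},{"grip":-1,"translation":[0,0,0],"turn":[0,0,0]}]' 40
cat > look.py <<'E'
from h import *
import sys
tgt=[float(a) for a in sys.argv[1:3]]; tz=float(sys.argv[3])
M=Rs(-.0605,0); rel([*tgt,tz],M); print(arm.get_state()["tool_pos"])
E
python3 look.py .515 .2075 .18
python3 - <<'E'
from h import *
im,W=cloud("top"); 
hsv=cv2.cvtColor(im,cv2.COLOR_RGB2HSV).astype(int); H,S=hsv[...,0],hsv[...,1]
P=W[(H>100)&(H<125)&(S>150)&np.isfinite(W[...,0])]; P=P[(abs(P-[.515,.21,.25])<[.09,.06,.075]).all(1)]
c,s_=np.cos(-.0605),np.sin(-.0605)
a=P[:,:2]@[c,s_]; b=P[:,:2]@[-s_,c]
print(len(P),"along",np.percentile(a,[1,99]),"across",np.percentile(b,[2,50,98]),"z",P[:,2].min(),P[:,2].max())
t=arm.get_state()["tool_pos"][:2]; print("tcp",t@[c,s_],t@[-s_,c]); t=np.array([.5158,.2095]);print("slot",t@[c,s_],t@[-s_,c])
save("t3",cv2.resize(im[190:330,120:280],None,fx=4,fy=4))
E
```

```text
time: 7.2
tool_pos: [0.5179, 0.0311, 0.3006]
tcp_rot: [-0.096, -3.14, 0.0]
contact_force: [0.2, -0.9, -1.1]
width: 0.0118
grasp_force: 39.5
time: 8.0
tool_pos: [0.5145, 0.2043, 0.3006]
tcp_rot: [-0.095, -3.14, 0.001]
contact_force: [0.4, 0.2, -0.5]
width: 0.0113
grasp_force: 39.5
trans now [-0.002  0.013  0.482] turn [-0.0002 -0.0001 -0.0001] trans after turn [-0.001  0.013  0.482]
[0.51445411 0.20426727 0.3006147 ]
763 along [0.44513662 0.5584007 ] across [0.23101771 0.23445233 0.23851071] z 0.1964147866781687 0.31838369197837246
tcp 0.5011591532909425 0.23496541537316834
slot 0.5021892901336354 0.24030357233107325
```

View pics/t3.png

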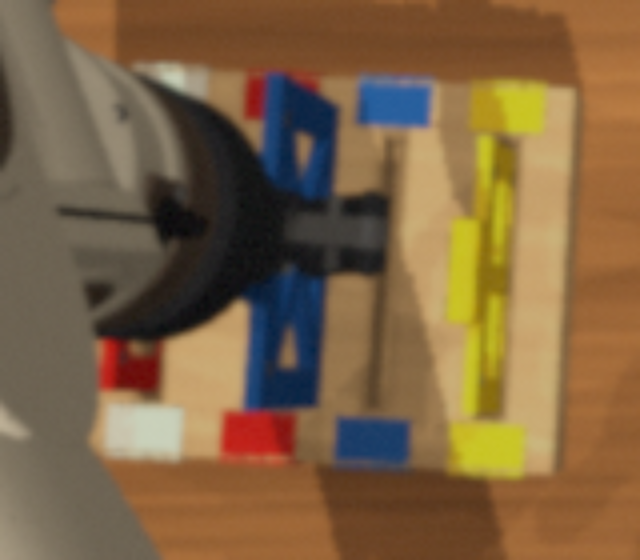

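```bash
python3 - <<'E'
from h import *
im,W=cloud("top"); p=camera_params("top"); K=np.array(p["camera_matrix"]); M=np.linalg.inv(np.array(p["extrinsics"]))
print("cam",M[:3,3])
for r in (228,236,270,280,286):
    xs=np.arange(206,226); g=im[r,206:226].astype(int).sum(1); w=np.clip(np.median(g)-25-g,0,None); u=(w*xs).sum()/w.sum()
    d=M[:3,:3]@np.linalg.inv(K)@[u,r,1]; X=M[:3,3]+d*(.046-M[2,3])/d[2]
    print(r,round(u,2),X[:2].round(4), "across",(X[:2]@[np.sin(.0605),np.cos(.0605)]).round(4),g.tolist())
E
```

```text
cam [0.46308253 0.0066004  1.07458358]
228 216.9 [0.57   0.2076] across 0.2417 [368, 369, 370, 366, 369, 366, 362, 350, 360, 354, 282, 253, 300, 345, 349, 397, 455, 487, 489, 490]
236 216.1 [0.5553 0.209 ] across 0.2422 [368, 364, 365, 361, 358, 353, 334, 313, 282, 249, 224, 223, 269, 315, 359, 420, 473, 482, 482, 485]
270 214.08 [0.4933 0.2122] across 0.2417 [339, 343, 343, 340, 332, 322, 282, 221, 197, 228, 266, 287, 286, 290, 300, 297, 306, 304, 318, 354]
280 213.38 [0.4751 0.2134] across 0.2417 [343, 343, 345, 340, 324, 291, 246, 207, 213, 258, 293, 295, 286, 293, 301, 303, 302, 298, 302, 305]
286 212.66 [0.4643 0.2146] across 0.2423 [321, 307, 302, 292, 273, 242, 221, 203, 228, 272, 289, 292, 292, 300, 303, 307, 305, 306, 306, 312]
```

```bash

python3 -m handwheel '[{"grip":-1,"translation":[0,0.015,0.05],"turn":[0,0,0]},{"grip":-1,"translation":[0,0,0.12],"turn":[0,0,0]},{"grip":-1,"translation":[0,0,0.12],"turn":[0,0,0]},{"grip":-1,"translation":[0,0,0.12],"turn":[0,0,0]},{"grip":-1,"translation":[0,0,0.1],"turn":[0,0,0]},{"grip":-1,"translation":[0,0,0.02],"turn":[0,0,0]},{"grip":-1,"translation":[0,0,0],"turn":[0,0,0]},{"grip":-1,"translation":[0,0,0],"turn":[0,0,0]}]' 40 
python3 -m handwheel '[{"grip":-1,"translation":[0,0,0.01],"turn":[0,0,0]},{"grip":-1,"translation":[0,0,0.01],"turn":[0,0,0]},{"grip":-1,"translation":[0,0,0.01],"turn":[0,0,0]},{"grip":-1,"translation":[0,0,0.01],"turn":[0,0,0]},{"grip":-1,"translation":[0,0,0],"turn":[0,0,0]},{"grip":-1,"translation":[0,0,0],"turn":[0,0,0]}]' 40
```

```text
time: 8.9
tool_pos: [0.5151, 0.2097, 0.1693]
tcp_rot: [0.092, 3.139, 0.001]
contact_force: [0.1, -0.4, -0.7]
width: 0.0119
grasp_force: 39.4
time: 9.5
tool_pos: [0.5154, 0.21, 0.1609]
tcp_rot: [0.092, 3.137, 0.003]
contact_force: [-2.2, -1.1, 9.8]
width: 0.0118
grasp_force: 41.3
```

```bash

python3 -m handwheel '[{"grip":-1,"translation":[0,0,-0.016],"turn":[0,0,0]},{"grip":-1,"translation":[0.005,-0.007,0],"turn":[0,0,0]},{"grip":-1,"translation":[0,0,0],"turn":[0,0,0]},{"grip":-1,"translation":[0,0,0.01],"turn":[0,0,0]},{"grip":-1,"translation":[0,0,0.01],"turn":[0,0,0]},{"grip":-1,"translation":[0,0,0.01],"turn":[0,0,0]},{"grip":-1,"translation":[0,0,0],"turn":[0,0,0]},{"grip":-1,"translation":[0,0,0],"turn":[0,0,0]}]' 40
```

```text
time: 10.3
tool_pos: [0.5129, 0.2079, 0.1544]
tcp_rot: [-0.092, -3.139, 0.0]
contact_force: [0.6, -0.4, -1.2]
width: 0.0115
grasp_force: 39.5
```

It has entered the slot. I'll keep lowering.

```bash

python3 -m handwheel '[{"grip":-1,"translation":[0,0,0.02],"turn":[0,0,0]},{"grip":-1,"translation":[0,0,0.02],"turn":[0,0,0]},{"grip":-1,"translation":[0,0,0.02],"turn":[0,0,0]},{"grip":-1,"translation":[0,0,0.02],"turn":[0,0,0]},{"grip":-1,"translation":[0,0,0.016],"turn":[0,0,0]},{"grip":-1,"translation":[0,0,0],"turn":[0,0,0]}]' 40
python3 -m handwheel '[{"grip":-1,"translation":[0,0,0.01],"turn":[0,0,0]},{"grip":-1,"translation":[0,0,0.01],"turn":[0,0,0]},{"grip":-1,"translation":[0,0,0],"turn":[0,0,0]},{"grip":-1,"translation":[0,0,0],"turn":[0,0,0]}]' 40
```

```text
time: 10.9
tool_pos: [0.5127, 0.2077, 0.1299]
tcp_rot: [-0.092, -3.139, 0.001]
contact_force: [0.7, 0.1, -1.2]
width: 0.0113
grasp_force: 39.5
time: 11.3
tool_pos: [0.5131, 0.208, 0.1261]
tcp_rot: [0.091, 3.14, 0.001]
contact_force: [-0.8, -1.6, 1.8]
width: 0.0114
grasp_force: 39.9
```

```bash

python3 -m handwheel '[{"grip":-1,"translation":[0,0,0.006],"turn":[0,0,0]},{"grip":-1,"translation":[0,0,0],"turn":[0,0,0]},{"grip":-1,"translation":[0,0,0],"turn":[0,0,0]}]' 40
python3 -m handwheel '[{"grip":-0.3,"translation":[0,0,0],"turn":[0,0,0]},{"grip":-0.3,"translation":[0,0,0],"turn":[0,0,0]},{"grip":-0.3,"translation":[0,0,0],"turn":[0,0,0]},{"grip":-0.3,"translation":[0,0,0],"turn":[0,0,0]},{"grip":-0.3,"translation":[0,0,0],"turn":[0,0,0]}]' 40
```

```text
time: 11.6
tool_pos: [0.5132, 0.2081, 0.1261]
tcp_rot: [0.091, 3.139, 0.001]
contact_force: [-4.7, -0.7, 10.6]
width: 0.0117
grasp_force: 41.3
time: 12.1
tool_pos: [0.5129, 0.2078, 0.1238]
tcp_rot: [-0.092, -3.14, 0.0]
contact_force: [-0.4, 0.6, -0.2]
width: 0.0297
grasp_force: 0.0
```

Blue is seated (10.6 N on the floor) and released. I'll rise and go over to the red stencil in the spare slot, two pitches away.

```bash

python3 -m handwheel '[{"grip":-0.3,"translation":[0,0,-0.08],"turn":[0,0,0]},{"grip":-0.3,"translation":[0,0,-0.12],"turn":[0,0,0]},{"grip":-0.3,"translation":[0,0,-0.12],"turn":[0,0,0]},{"grip":-0.3,"translation":[0,0.14,0],"turn":[0,0,0]},{"grip":-0.3,"translation":[0,0.14,0],"turn":[0,0,0]},{"grip":-0.3,"translation":[0,0.136,0],"turn":[0,0,0]},{"grip":-0.3,"translation":[0,0,0],"turn":[0,0,0]},{"grip":-0.3,"translation":[0,0,0],"turn":[0,0,0]}]' 40
python3 look.py .520 .3113 .126
python3 - <<'E'
from h import *
im,W=cloud("top"); c,s_=np.cos(-.0605),np.sin(-.0605)
hsv=cv2.cvtColor(im,cv2.COLOR_RGB2HSV).astype(int); H,S=hsv[...,0],hsv[...,1]
for n,m,y in (("blue",(H>100)&(H<125)&(S>150),.21),("yel",(H>22)&(H<34)&(S>180),.157)):
    P=W[m&np.isfinite(W[...,0])]; P=P[(abs(P-[.515,y,.1])<[.09,.03,.06]).all(1)&(P[:,2]>.06)]
    g=P[P[:,2]>.138]; a=P[:,:2]@[c,s_]; b=g[:,:2]@[-s_,c]
    print(n,len(P),"along",np.percentile(a,[1,99]),"grip across",np.percentile(b,[2,50,98]),"top z",np.percentile(P[:,2],[95,99]))
im,W=cloud("wrist"); save("w2",im)
E
```

```text
time: 12.9
tool_pos: [0.5187, 0.3122, 0.2035]
tcp_rot: [-0.089, -3.139, 0.002]
contact_force: [-0.2, -0.9, -0.2]
width: 0.0302
grasp_force: 0.0
trans now [-0.006 -0.003  0.31 ] turn [-0.0003 -0.0003  0.0012] trans after turn [-0.005 -0.003  0.31 ]
[0.51868666 0.31217286 0.20350596]
blue 625 along [0.44385791 0.55592584] grip across [0.23501135 0.23988858 0.245596  ] top z [0.14573078 0.14742229]
yel 573 along [0.44415594 0.55848705] grip across [0.18220825 0.18753859 0.19309368] top z [0.14622992 0.14753066]
```

View pics/w2.png

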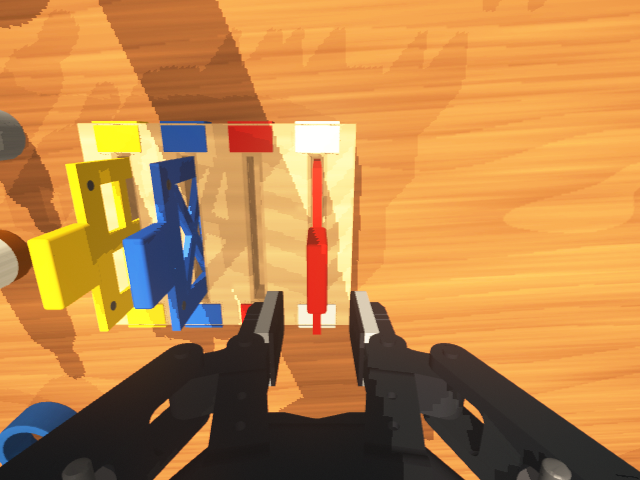

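Blue stands in the blue slot at the same height as yellow and exactly one pitch from it. In the wrist view the red grip (317,270) is centred between the fingers. I'll go down and grip.

```bash

python3 -m handwheel '[{"grip":-0.3,"translation":[-0.004,-0.002,0.08],"turn":[0,0,0]},{"grip":-0.3,"translation":[0,0,0.1],"turn":[0,0,0]},{"grip":-0.3,"translation":[0,0,0.08],"turn":[0,0,0]},{"grip":-0.3,"translation":[0,0,0.045],"turn":[0,0,0]},{"grip":-0.3,"translation":[0,0,0],"turn":[0,0,0]}]' 40
python3 -m handwheel '[{"grip":-1,"translation":[0,0,0],"turn":[0,0,0]},{"grip":-1,"translation":[0,0,0],"turn":[0,0,0]},{"grip":-1,"translation":[0,0,0],"turn":[0,0,0]},{"grip":-1,"translation":[0,0,0],"turn":[0,0,0]},{"grip":-1,"translation":[0,0,0],"turn":[0,0,0]}]' 40
python3 -m handwheel '[{"grip":-1,"translation":[0,0,-0.03],"turn":[0,0,0]},{"grip":-1,"translation":[0,0,-0.06],"turn":[0,0,0]},{"grip":-1,"translation":[0,0,-0.06],"turn":[0,0,0]},{"grip":-1,"translation":[0,0,-0.06],"turn":[0,0,0]},{"grip":-1,"translation":[0,0,0],"turn":[0,0,0]},{"grip":-1,"translation":[0,0,0],"turn":[0,0,0]}]' 40
```

```text
time: 13.5
tool_pos: [0.5191, 0.3095, 0.1262]
tcp_rot: [-0.094, -3.137, 0.003]
contact_force: [-0.1, -0.3, 0.1]
width: 0.0299
grasp_force: 0.0
time: 14.0
tool_pos: [0.5207, 0.3115, 0.1291]
tcp_rot: [0.092, 3.138, 0.002]
contact_force: [0.0, -0.0, 3.8]
width: 0.0117
grasp_force: 43.5
time: 14.6
tool_pos: [0.5199, 0.3112, 0.1804]
tcp_rot: [-0.091, -3.14, -0.0]
contact_force: [-0.3, 0.5, -0.7]
width: 0.0116
grasp_force: 42.8
```

```bash

python3 -m handwheel '[{"grip":-1,"translation":[0,-0.05,0],"turn":[0,0,0]},{"grip":-1,"translation":[0,-0.05,0],"turn":[0,0,0]},{"grip":-1,"translation":[0,-0.05,0],"turn":[0,0,0]},{"grip":-1,"translation":[0,-0.055,0],"turn":[0,0,0]},{"grip":-1,"translation":[0,0,0],"turn":[0,0,0]},{"grip":-1,"translation":[0,0,0],"turn":[0,0,0]},{"grip":-1,"translation":[0,0,0],"turn":[0,0,0]}]' 40
python3 look.py .517 .2597 .16
```

```text
time: 15.3
tool_pos: [0.5173, 0.2602, 0.1806]
tcp_rot: [0.092, 3.14, 0.001]
contact_force: [0.0, -0.4, -0.1]
width: 0.0113
grasp_force: 42.7
trans now [ 0.001 -0.002  0.082] turn [0.0002 0.     0.0007] trans after turn [ 0.001 -0.002  0.082]
[0.51726247 0.26017994 0.18056681]
```

```bash

python3 -m handwheel '[{"grip":-1,"translation":[0,-0.002,0.04],"turn":[0,0,0]},{"grip":-1,"translation":[0,0,0.03],"turn":[0,0,0]},{"grip":-1,"translation":[0,0,0.01],"turn":[0,0,0]},{"grip":-1,"translation":[0,0,0.01],"turn":[0,0,0]},{"grip":-1,"translation":[0,0,0.01],"turn":[0,0,0]},{"grip":-1,"translation":[0,0,0],"turn":[0,0,0]},{"grip":-1,"translation":[0,0,0],"turn":[0,0,0]}]' 40
```

```text
time: 16.0
tool_pos: [0.5171, 0.2596, 0.1555]
tcp_rot: [-0.092, -3.14, -0.0]
contact_force: [0.6, -0.1, -0.3]
width: 0.0113
grasp_force: 42.7
```

```bash

python3 -m handwheel '[{"grip":-1,"translation":[0,0,0.02],"turn":[0,0,0]},{"grip":-1,"translation":[0,0,0.02],"turn":[0,0,0]},{"grip":-1,"translation":[0,0,0.02],"turn":[0,0,0]},{"grip":-1,"translation":[0,0,0.02],"turn":[0,0,0]},{"grip":-1,"translation":[0,0,0.01],"turn":[0,0,0]},{"grip":-1,"translation":[0,0,0.01],"turn":[0,0,0]},{"grip":-1,"translation":[0,0,0],"turn":[0,0,0]}]' 40
python3 -m handwheel '[{"grip":-1,"translation":[0,0,0.01],"turn":[0,0,0]},{"grip":-1,"translation":[0,0,0.006],"turn":[0,0,0]},{"grip":-1,"translation":[0,0,0],"turn":[0,0,0]},{"grip":-1,"translation":[0,0,0],"turn":[0,0,0]}]' 40
```

```text
time: 16.7
tool_pos: [0.5168, 0.2594, 0.1299]
tcp_rot: [-0.092, -3.139, 0.001]
contact_force: [0.0, -0.6, -0.3]
width: 0.0115
grasp_force: 42.7
time: 17.1
tool_pos: [0.5173, 0.2598, 0.129]
tcp_rot: [0.091, 3.138, 0.002]
contact_force: [-4.3, -1.5, 10.5]
width: 0.0116
grasp_force: 44.6
```

```bash

python3 -m handwheel '[{"grip":-0.3,"translation":[0,0,0],"turn":[0,0,0]},{"grip":-0.3,"translation":[0,0,0],"turn":[0,0,0]},{"grip":-0.3,"translation":[0,0,0],"turn":[0,0,0]},{"grip":-0.3,"translation":[0,0,0],"turn":[0,0,0]},{"grip":-0.3,"translation":[0,0,-0.08],"turn":[0,0,0]},{"grip":-0.3,"translation":[0,0,-0.14],"turn":[0,0,0]},{"grip":-0.3,"translation":[0,0,-0.14],"turn":[0,0,0]},{"grip":-0.3,"translation":[0,0,-0.14],"turn":[0,0,0]}]' 40
python3 -m handwheel '[{"grip":-0.3,"translation":[0.12,0.12,0],"turn":[0,0,0]},{"grip":-0.3,"translation":[0.12,0.12,0],"turn":[0,0,0]},{"grip":-0.3,"translation":[0.12,0.12,0],"turn":[0,0,0]},{"grip":-0.3,"translation":[0,0,0],"turn":[0,0,0]},{"grip":-0.3,"translation":[0,0,0],"turn":[0,0,0]}]' 40
python3 - <<'E'
from h import *
im,W=cloud("top"); c,s_=np.cos(-.0605),np.sin(-.0605)
hsv=cv2.cvtColor(im,cv2.COLOR_RGB2HSV).astype(int); H,S=hsv[...,0],hsv[...,1]
for n,m,y in (("red",((H<6)|(H>174))&(S>180),.262),("blue",(H>100)&(H<125)&(S>150),.21),("yel",(H>22)&(H<34)&(S>180),.157)):
    P=W[m&np.isfinite(W[...,0])]; P=P[(abs(P-[.515,y,.1])<[.09,.03,.06]).all(1)&(P[:,2]>.06)]
    g=P[P[:,2]>.138]; a=P[:,:2]@[c,s_]; b=g[:,:2]@[-s_,c]
    print(n,len(P),"along",np.percentile(a,[1,99]),"grip across",np.percentile(b,[2,50,98]),"top z",np.percentile(P[:,2],[95,99]))
im,_=cloud("scene"); save("s9",im)
E
```

```text
time: 17.9
tool_pos: [0.5168, 0.2593, 0.2522]
tcp_rot: [-0.092, -3.139, 0.001]
contact_force: [-0.0, 0.5, 0.5]
width: 0.0297
grasp_force: 0.0
time: 18.4
tool_pos: [0.4318, 0.3553, 0.2512]
tcp_rot: [-0.088, -3.14, 0.001]
contact_force: [-0.7, -0.1, 0.9]
width: 0.03
grasp_force: 0.0
red 673 along [0.44618766 0.560173  ] grip across [0.28648366 0.29119494 0.29748583] top z [0.14608688 0.14730095]
blue 612 along [0.4438435  0.55657881] grip across [0.23465945 0.238966   0.2450755 ] top z [0.14613774 0.14767865]
yel 560 along [0.4439883  0.55823731] grip across [0.18217968 0.18729326 0.19333903] top z [0.14634132 0.1476127 ]
```

View pics/s9.png

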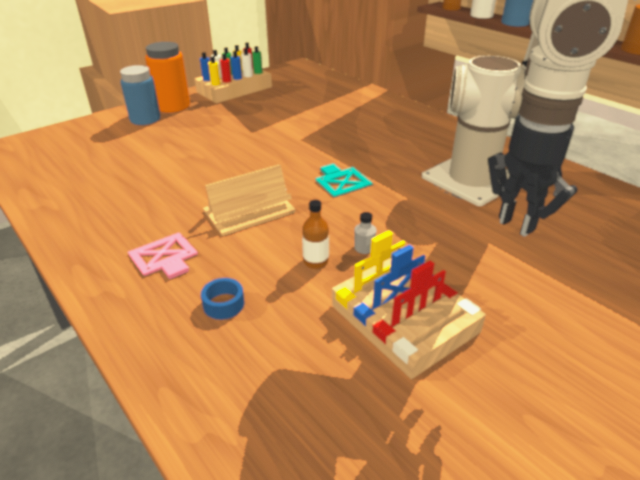

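All three stencils stand at equal height in their own colours' slots: red (422,290), blue (400,275) and yellow (380,258). The easel is empty, the other objects have not moved, and the arm is clear. I'm handing in now.

```bash
python3 -c "
from plant import hand_in
print(hand_in())"
```

```text
the job is handed in; nothing more can be done
None
```

The blue stencil now stands in the blue-tagged slot and the red one, which had been in the spare slot, stands in the red-tagged slot; both are fully down, upright and released, nothing else was moved, and the job was handed in at about 18.5 s (no verdict was returned).

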